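Fish the toy rolling pin out from under the dish rack's slats

ROBOT

A 6-joint arm with a two-finger parallel gripper is mounted at the origin on the work surface. World frame = base frame: x ahead of the robot, y to its left, z up, the work surface at z = 0. Lengths are in m, angles in rad, forces in N, time in s.
With the tool pointing down it reaches from about 0.35 to 0.85 m from the base axis. Payload 8.1 kg.
Tool frame: the origin (TCP) lies at the centre of the arm's flange, where the gripper is bolted on; the fingertips stand 186 mm ahead of it and the grasp point (between the pads) lies 167 mm ahead of it; z points along the fingers, y is the direction in which the jaws open and shut (so a half turn about z gives the same grasp; the last joint's range is limited). The gripper opens to 93 mm and grips with 3 to 60 N. Pads are 15 mm wide; open, the fingers measure 128 mm over their backs; the gripper's body (75 mm by 188 mm) begins 65 mm behind the grasp point.
Start: joints at [1.186, 0.13, 1.488, -0, 1.523, -0.085], TCP at [0.177, 0.573, 0.405] pointing down, gripper open.
Joint ranges: [-2.96, 2.96], [-0.89, 2.26], [0.02, 2.5], [-1.34, 4.48], [0, 2.73], [-2.66, 2.66]. Speed limits (rad/s): [2.39, 2.39, 2.79, 3.14, 3.14, 3.14].

INTERFACE

Orientations are given as a rotation vector (axis times angle).
In Python, from plant import robot, viewer, order gives the robot as it stands.
- The arm moves only by the tool apply_moves, never from a script. Its argument "deltas" is a list of rows, each a list of 3 entries, a list of its own where there are three numbers: the finger opening in mm, from 0 to 93, then the shift along the tool's x, y, z in mm, then the turn about the tool's z in rad. In form: [[grip, [dx, dy, dz], yaw], ...]. A call has 1 to 5 rows; each row shifts and turns the commanded pose from where the row before left it, along the tool's axes as they then stand; what a row does not reach is not made up. A row lasts 1/8 s, in which the tool goes at most 62.5 mm and 10.7 degrees, less where a joint would pass 70% of its speed; a pose out of reach is approached as far as the arm can. A call is refused whole if a number of a shift passes 62.5 or a number of a turn 0.188, either way. A call with a gripper value outside its range is refused whole. The fingers move at their own pace and stop on an object; "grip_force" is the grip in N (left out, the last holds). Time passes only in rows, so rows that do not move let the fingers close. It gives the time, the measured TCP pose, the force and the opening at its end, in the units of the state.
- robot.read_state(): the state, without advancing time (a new reading comes with each control period).
- viewer.read_camera(name): name is "scene" or "top" or "wrist"; returns the picture (480x640x3 uint8, blue, green, red); there is no depth.
- viewer.get_calibration(name): a dict with "fx", "fy", "cx", "cy" (pixels), "R" (3x3) and "t" (3): a world point X has camera coordinates R X + t. Camera axes: x right, y down, z forward; pixel columns grow to the right and rows downward; lengths in m; the calibration is good to about 2 mm. A picture is of the moment at which its call begins: read the wrist's pose just before it. get_calibration takes no time and is no camera call; for the wrist camera it gives the pose at the moment of the call.
- order.close_job(): hands the job in, once; it reports no verdict.
The state is a dict: "t": time; "q": joint angles; "dq": joint speeds; "joint_torque": joint torques, N m; "tool_pos": TCP position; "orientation": TCP orientation; "force": force on the tool from outside, world axes, zero at the start; "wrist_torque": the same for the moment, N m; "opening": finger opening in m.
Only numpy, scipy, OpenCV 4.12 (cv2) and the standard library are available. Lean on these libraries where they do the work, as an engineer would, in place of code of your own. Each camera call takes 0.05 s, during which the arm holds its last target. There are 200 camera calls.

TASK

The toy rolling pin has dropped into the wooden dish rack, under its slats, and is longer than the gap left between them. Tilt it and bring it out slantwise through that gap, then finish holding it still in the gripper, level and about 100 mm above the top of the rack, over the gap and touching nothing else; do not let go. Leave the plates in the rack and everything else on the table where they are.

Things in the scene. Friction and masses are not known exactly. Their poses are not given: they have to be found in the camera images.
- rack: Wooden toy dish rack, fixed. Origin on the table under the middle of its tray; x along the tray, y across it (towards the plates), z up. Tray: closed box, floor top at z = 4 mm, walls 8 thick and 62 high, inner faces at x = +-150 and y = +-65. Three crosswise slats over each end (18 wide, 9 apart, z = 56 to 62) cover |x| = 80 to 151. Plate rails with pegs 75 high beside it: x = -90 to 90, y = 116 to 184.
- rack_opening (a point): Middle of the gap between the slats, level with the rack's top, 62 mm above the table; axes as the rack's. The gap is 160 long (x = -80 to 80) and 130 wide (y = -65 to 65), open down to the tray floor; the tray also extends under the slats.
- pin: The same rolling pin; origin on the roller's surface at mid-length, 12 mm off its axis, so it goes round as the pin rolls; x along the pin. Use pin_center for its position.
- pin_center (a point): Centre of the wooden toy rolling pin, about 90 g, 220 long: a roller 24 in diameter and 140 long (x = -70 to 70) with a handle 12 in diameter and 40 long at each end. x lies along the pin; y and z turn as it rolls. It starts loose on the tray floor (centre 16 mm above the table), roughly along the rack's x, both handles under slats.
- pin_end_a (a point): Tip of the pin's handle at its +x end, on the axis, 110 mm from the pin's centre.
- pin_end_b (a point): Tip of the pin's handle at its -x end, on the axis, 110 mm from the pin's centre.
- plate0_center (a point): Centre of a white plastic toy plate, 100 in diameter and 6 thick, standing on edge loose in the rack's pegs at the rack's x = -60 mm, y = 150; its x is the plate's axis. Its top is 123 mm above the table. To be left alone.
- plate1_center (a point): Centre of a white plastic toy plate, 100 in diameter and 6 thick, standing on edge loose in the rack's pegs at the rack's x = 0 mm, y = 150; its x is the plate's axis. Its top is 123 mm above the table. To be left alone.
- plate2_center (a point): Centre of a white plastic toy plate, 100 in diameter and 6 thick, standing on edge loose in the rack's pegs at the rack's x = 60 mm, y = 150; its x is the plate's axis. Its top is 123 mm above the table. To be left alone.
- saucepan: Steel toy saucepan, 110 in diameter, 55 high, with a handle reaching 150 mm from its middle along its +y; origin under its middle. To be left alone.
- bottle: Green glass bottle with a twist cap, 56 in diameter, 170 high; origin under its middle. To be left alone.
- stool: Red plastic toy kitchen stool, 95 high, seat 90 in diameter; origin under its middle, on the table. To be left alone.
- mug: Blue toy mug, 60 in diameter, 60 high; origin under its middle. To be left alone.
- spoon: Wooden toy spoon, 160 long along its x, lying flat. To be left alone.
There are look-alikes about, which are no part of the job. What is shaped like the pin but turquoise is not meant.

How it is judged:
On the way:
1. the rolling pin slants through the gap: one tip above the rack's top, the other still below the slats (((height (world z) of pin_end_a above 0.072 m and height (world z) of pin_end_b below 0.056 m) or (height (world z) of pin_end_b above 0.072 m and height (world z) of pin_end_a below 0.056 m))), for 0.1 s.
At the end, for the whole second after the job is handed in: Pin gripped (over 1 N) and at rest, within 17 degrees of level, both tips over 74 mm above the rack top, centre under 250 mm above the table and within 100 mm of the gap centre seen from above, not touching the rack; plates moved under 20 mm, other things under 30 mm (height (world z) of each of pin_end_a, pin_end_b above 0.136 m and angle between pin_center's own x axis and vertical between 1.27 and 1.87 rad and height (world z) of pin_center below 0.25 m and horizontal distance between pin_center and rack_opening below 0.1 m and contact force between the fingers and pin above 1 N and contact force between pin and rack below 0.2 N and distance of each of plate0_center, plate1_center, plate2_center from where it was at the start of the episode below 0.02 m and distance of each of saucepan, bottle, stool, mug, spoon from where it was at the start of the episode below 0.03 m and linear speed of pin below 0.03 m/s and angular speed of pin below 0.3 rad/s); the arm keeps its last pose, push and grip.
It fails at once if a plate in the rack is disturbed (moved over 20 mm) (distance of any of plate0_center, plate1_center, plate2_center from where it was at the start of the episode above 0.02 m).
It fails at once if another thing on the table is disturbed (moved over 30 mm) (distance of any of saucepan, bottle, stool, mug, spoon from where it was at the start of the episode above 0.03 m).
It also fails if it takes over 42 s, if anything falls off the work surface, if the arm or the gripper's body presses on something with over 40 N, if the wrist force passes 120 N, or if a joint passes its speed limit or range.

## Working session

There is one attempt and no reset: what is moved stays moved. The work goes in short steps, Python scripts to look and compute and a tool call to move; the robot and the scene stay as the last step left them, time stands still between calls to the robot, and variables do not carry over. Pictures are saved under pics/ and viewed, about 8 in all and at most 12, crops included, and the job is handed in when it is done.

Besides the shell and the picture viewer there is one more tool, called after "Request:" by a JSON object that holds its "name" and its "arguments", one argument or row to a line. apply_moves: Moves the arm, as the interface text tells. Its arguments: {"type":"object","properties":{"deltas":{"type":"array"},"grip_force":{"type":"number"}},"required":["deltas"]}

```bash
mkdir -p pics; ls; python3 - <<'E'
from plant import robot, viewer, order
import cv2,numpy as np
print(robot.read_state())
for n in("top","scene"):
    cv2.imwrite(f"pics/{n}0.png",viewer.read_camera(n)); c=viewer.get_calibration(n); print(n,c)
E
```

```text
pics
{'t': 0.0, 'q': array([ 1.18562024e+00,  1.31145312e-01,  1.48929002e+00,  1.91793883e-05,
        1.52300778e+00, -8.54325262e-02]), 'dq': array([0.00026515, 0.00136624, 0.00010475, 0.00074304, 0.00112172,
       0.00032919]), 'joint_torque': array([-3.51464856e-03, -5.59805775e+01, -4.91779375e+01,  7.64397718e-02,
        3.46838334e-02, -1.14540508e-04]), 'tool_pos': array([0.17707012, 0.57303025, 0.40369071]), 'orientation': array([-4.69009510e-01, -3.10592966e+00,  2.81918382e-03]), 'force': array([-0.39226237, -0.4008397 , -0.32467479]), 'wrist_torque': array([ 0.01808178, -0.00527913, -0.01356806]), 'opening': 0.09346318862819974}
top {'fx': 513.2417109599877, 'fy': 513.2417109599877, 'cx': 315.0332738408553, 'cy': 233.95323114903547, 'R': array([[ 0.01491919, -0.99968348,  0.02025722],
       [-0.99161305, -0.01739384, -0.12806643],
       [ 0.12837824, -0.01817668, -0.99155869]]), 't': array([-0.02870357,  0.51328632,  1.35423559])}
scene {'fx': 453.82479357924757, 'fy': 453.82479357924757, 'cx': 317.36765610630584, 'cy': 245.39268610481457, 'R': array([[-0.05303993,  0.99854291,  0.0099409 ],
       [ 0.84581277,  0.05021475, -0.53111132],
       [-0.53083662, -0.01976197, -0.84724374]]), 't': array([ 0.03948941, -0.39864909,  1.64572469])}
```

View pics/top0.png

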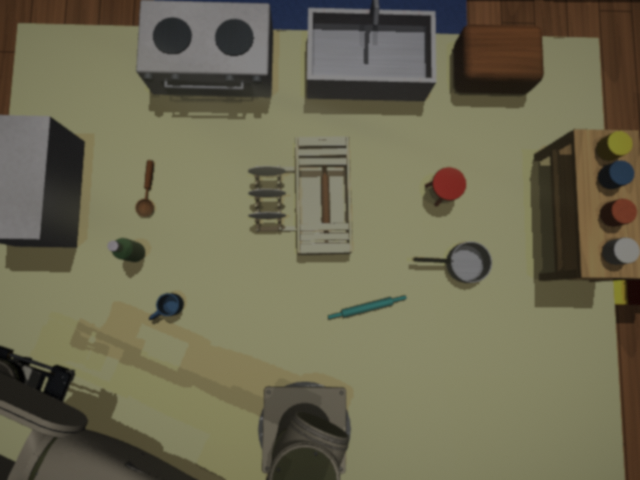

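View pics/scene0.png

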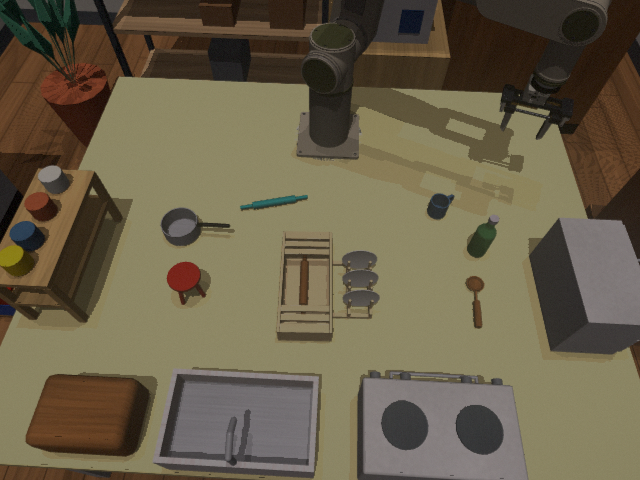

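The scene holds two pin-shaped things. The brown one lies in the rack (top view, about 325,193) and the turquoise one lies on the open table (367,307). The brown one fits because it's wooden and under the slats. I'll confirm it in a crop and measure it together with the rack.

```bash
cat > h.py <<'E'
from plant import robot, viewer, order
import cv2,numpy as np
from scipy.spatial.transform import Rotation as Ro
def ray(c,uv,z):
    R,t=np.array(c["R"]),np.array(c["t"]); o=-R.T@t
    d=R.T@np.array([(uv[0]-c["cx"])/c["fx"],(uv[1]-c["cy"])/c["fy"],1]); return o+d*(z-o[2])/d[2]
def proj(c,X):
    p=np.array(c["R"])@X+c["t"]; return np.array([c["fx"]*p[0]/p[2]+c["cx"],c["fy"]*p[1]/p[2]+c["cy"]])
E
python3 - <<'E'
from h import *
im=cv2.imread("pics/top0.png"); c=viewer.get_calibration("top")
h=cv2.cvtColor(im,cv2.COLOR_BGR2HSV)
print(h[193,325],h[150,325],h[200,299],h[193,310],h[100,550] )
m=cv2.inRange(h,(3,95,30),(16,255,180)); r=np.zeros_like(m); r[135:260,290:355]=m[135:260,290:355]
n,l,s,ce=cv2.connectedComponentsWithStats(r); print(s[1:],ce[1:])
k=1+np.argmax(s[1:,4]); p=np.argwhere(l==k)[:,::-1].astype(np.float32)
P=np.array([ray(c,q,.020) for q in p])[:,:2]
print(cv2.minAreaRect(P.astype(np.float32)), P.mean(0))
a=im[125:265,240:360]; cv2.imwrite("pics/crop.png",cv2.resize(a,None,fx=4,fy=4,interpolation=cv2.INTER_CUBIC))
E
```

```text
[ 14 120  89] [ 27  39 132] [ 23  61 130] [ 28  36 134] [ 29  61 129]
[[322 172   7  50 278]] [[325.0323741  197.68345324]]
((0.6204051971435547, -0.04649258777499199), (0.13749457895755768, 0.01653970591723919), 1.0341931581497192) [ 0.6168019  -0.04666387]
```

View pics/crop.png

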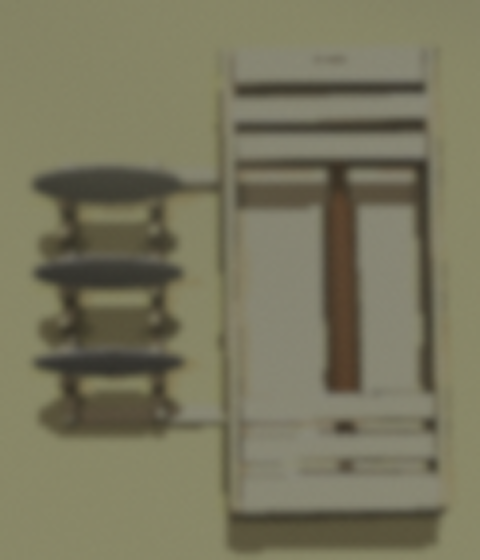

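The crop confirms the brown pin is the one under the slats. Its roller runs from about (338,190) down to (345,390), and the near handle shows through the slat gaps at (345,427) and (345,466). Next I'll compute the rack frame and move above the pin for a wrist look.

```bash
python3 - <<'E'
from h import *
c=viewer.get_calibration("top")
f=lambda u,v,z:ray(c,(240+(u+.5)/4-.5,125+(v+.5)/4-.5),z)[:2].round(4)
C=[f(*q,.062) for q in((230,513),(443,513),(438,48),(222,48))];print("corners",*C,np.mean(C,0))
print("slat edges",f(330,392,.062),f(330,163,.062))
print("pin pts",f(338,170,.016),f(340,190,.028),f(345,385,.028),f(345,427,.016),f(345,466,.016))
print("plates",f(108,185,.08),f(110,272,.08),f(110,363,.08),"plate inner edges z73",f(183,185,.09),f(184,272,.09))
w=viewer.get_calibration("wrist");s=robot.read_state()
T=Ro.from_rotvec(s["orientation"]).as_matrix();print(T.round(3));R=np.array(w["R"]);print("cam in tool",(T.T@(-R.T@w["t"]-s["tool_pos"])).round(3),(R@T).round(3),w["fx"])
E
```

```text
corners [0.4589 0.0266] [ 0.4613 -0.1138] [ 0.7782 -0.1085] [0.7751 0.0381] [ 0.618375 -0.0394  ]
slat edges [ 0.5406 -0.0382] [ 0.6966 -0.0362]
pin pts [ 0.704  -0.0432] [ 0.6867 -0.0444] [ 0.5508 -0.0495] [ 0.5236 -0.0503] [ 0.4967 -0.0506]
plates [0.6738 0.1112] [0.6152 0.1083] [0.5545 0.1067] plate inner edges z73 [0.6723 0.0612] [0.614  0.0592]
[[-0.955  0.295 -0.001]
 [ 0.295  0.955 -0.002]
 [ 0.    -0.002 -1.   ]]
cam in tool [0.068 0.001 0.021] [[-0.001  1.     0.001]
 [-0.969 -0.    -0.246]
 [-0.246 -0.001  0.969]] 413.34600366695247
```

Request:
{"name": "apply_moves", "arguments": {
  "deltas": [
    [93,[0,0,0],-0.168],
    [93,[0,0,0],-0.168],
    [93,[-20,-30,0],0],
    [93,[-30,-45,0],0],
    [93,[-30,-45,0],0]
  ]
}}

```text
t: 0.72
tool_pos: [0.2619, 0.455, 0.4042]
orientation: [0.058, -3.141, 0.001]
force: [-0.2, -0.1, -0.5]
opening: 0.0929
```

Request:
{"name": "apply_moves", "arguments": {
  "deltas": [
    [93,[-30,-47,0],0],
    [93,[-30,-47,0],0],
    [93,[-30,-47,0],0],
    [93,[-30,-47,0],0],
    [93,[-30,-47,0],0]
  ]
}}

```text
t: 1.35
tool_pos: [0.4205, 0.2251, 0.4045]
orientation: [0.057, -3.141, 0.0]
force: [0.5, 0.0, -0.4]
opening: 0.0931
```

Request:
{"name": "apply_moves", "arguments": {
  "deltas": [
    [70,[-30,-47,0],0],
    [70,[-30,-47,0],0],
    [70,[-30,-47,0],0],
    [70,[-30,-47,0],0],
    [50,[-30,-47,0],0]
  ]
}}

```text
t: 1.98
tool_pos: [0.579, -0.0043, 0.4043]
orientation: [0.057, -3.141, -0.0]
force: [0.8, 0.3, 0.9]
opening: 0.0637
```

Request:
{"name": "apply_moves", "arguments": {
  "deltas": [
    [50,[-21,-42,0],0],
    [50,[0,0,0],0],
    [50,[0,0,0],0]
  ]
}}

```text
t: 2.35
tool_pos: [0.6006, -0.0436, 0.4041]
orientation: [0.056, -3.14, -0.001]
force: [0.1, -0.2, -0.3]
opening: 0.0501
```

```bash
python3 - <<'E'
from h import *
s=robot.read_state();w=viewer.get_calibration("wrist");im=viewer.read_camera("wrist");cv2.imwrite("pics/w1.png",im)
import pickle;pickle.dump(w,open("w1.pkl","wb"))
print(s["t"],s["tool_pos"],Ro.from_rotvec(s["orientation"]).as_matrix().round(3),s["opening"],s["force"])
E
```

```text
2.35 [ 0.60055274 -0.04364481  0.40408667] [[-0.999 -0.036 -0.001]
 [-0.036  0.999  0.001]
 [ 0.001  0.001 -1.   ]] 0.050082725664770206 [ 0.07874274 -0.17457903 -0.34032914]
```

View pics/w1.png

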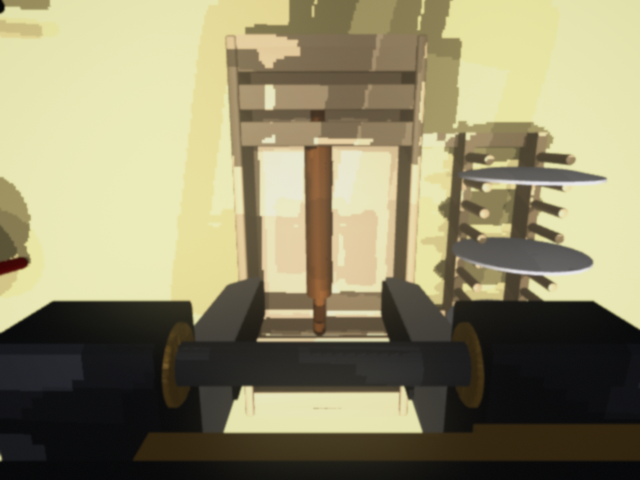

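The wrist view shows the roller's far end at about (318,297) and the far tip at (320,332). The near handle goes under the slats, whose edge is at row 146.

```bash
python3 - <<'E'
from h import *
import pickle
w=pickle.load(open("w1.pkl","rb"))
for n,q,z in [("tip",(320,332),.016),("rollend",(318,297),.022),("roll top mid",(318,200),.020),("roll near",(318,148),.020),("slat-80",(320,146),.062),("row293",(320,293),.004),("row310",(320,310),.062),("row317",(320,317),.062),("wallL",(240,146),.062),("wallR",(412,146),.062),("nearL",(228,37),.062),("nearR",(426,37),.062)]: print(n,ray(w,q,z)[:2].round(4))
for x in(.538,.618,.698): print(x,proj(w,[x,-.04,.062]))
im=cv2.imread("pics/w1.png");cv2.imwrite("pics/w1c.png",cv2.resize(im[270:350,250:400],None,fx=5,fy=5))
E
```

```text
tip [ 0.7184 -0.0407]
rollend [ 0.6797 -0.0439]
roll top mid [ 0.5887 -0.0469]
roll near [ 0.5438 -0.0483]
slat-80 [ 0.541  -0.0464]
row293 [ 0.6827 -0.042 ]
row310 [ 0.675  -0.0419]
row317 [ 0.6814 -0.0417]
wallL [ 0.5431 -0.1071]
wallR [0.5385 0.0233]
nearL [ 0.4674 -0.1146]
nearR [0.4624 0.0266]
0.538 [328.6329427  142.28460561]
0.618 [324.77749202 244.34438001]
0.698 [321.3500701  335.07356791]
```

View pics/w1c.png

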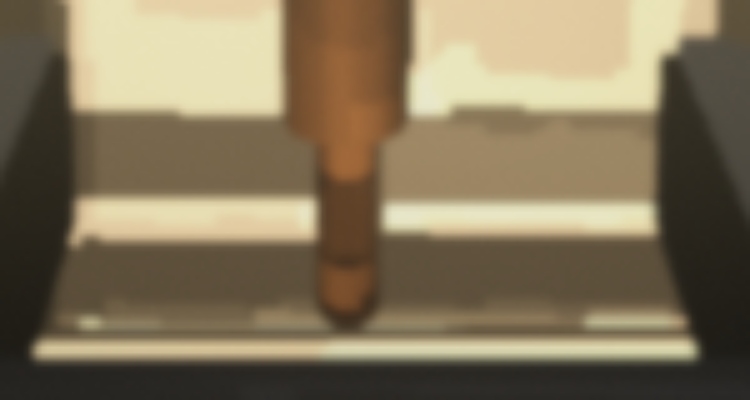

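Request:
{"name": "apply_moves", "arguments": {
  "deltas": [
    [50,[-30,-2,20],0],
    [50,[-28,-1,40],0],
    [50,[0,0,50],0],
    [50,[0,0,30],0],
    [50,[0,0,0],0]
  ],
  "grip_force": 5
}}

```text
t: 3.02
tool_pos: [0.6571, -0.043, 0.2614]
orientation: [0.06, -3.135, -0.002]
force: [-0.1, -0.5, 0.7]
opening: 0.0502
```

Request:
{"name": "apply_moves", "arguments": {
  "deltas": [
    [50,[0,0,25],0],
    [50,[0,0,25],0],
    [50,[0,0,15],0],
    [50,[0,0,7],0],
    [50,[0,0,0],0]
  ]
}}

```text
t: 3.65
tool_pos: [0.6591, -0.0446, 0.1933]
orientation: [-0.057, 3.141, -0.0]
force: [0.5, -0.5, -0.1]
opening: 0.0499
```

Request:
{"name": "apply_moves", "arguments": {
  "deltas": [
    [30,[0,0,0],0],
    [20,[0,0,0],0],
    [15,[0,0,0],0],
    [15,[0,0,0],0],
    [15,[0,0,0],0]
  ],
  "grip_force": 5
}}

```text
t: 4.28
tool_pos: [0.659, -0.0448, 0.1932]
orientation: [-0.057, 3.14, -0.0]
force: [-0.5, -0.4, 2.6]
opening: 0.0241
```

Gripped at 24 mm, the roller diameter. I'll slide the pin towards the near wall so the far tip clears its slats, then lift.

Request:
{"name": "apply_moves", "arguments": {
  "deltas": [
    [15,[6,0,0],0],
    [15,[8,0,0],0],
    [15,[8,0,0],0],
    [15,[4,0,0],0],
    [15,[0,0,0],0]
  ],
  "grip_force": 5
}}

```text
t: 4.9
tool_pos: [0.6325, -0.0457, 0.1931]
orientation: [0.057, -3.141, 0.0]
force: [-0.9, 0.1, 6.6]
opening: 0.0235
```

Request:
{"name": "apply_moves", "arguments": {
  "deltas": [
    [15,[0,0,-5],0],
    [15,[0,0,-6],0],
    [15,[1,0,-7],0],
    [15,[1,0,-7],0],
    [15,[1,0,0],0]
  ],
  "grip_force": 4
}}

```text
t: 5.52
tool_pos: [0.6303, -0.0458, 0.2188]
orientation: [-0.057, 3.139, -0.0]
force: [0.3, 0.1, -0.8]
opening: 0.024
```

```bash
python3 - <<'E'
from h import *
a=viewer.read_camera("scene");b=viewer.read_camera("top")
cv2.imwrite("pics/s2.png",np.hstack([cv2.resize(a[200:360,250:400],None,fx=2.6,fy=2.6),cv2.resize(b[120:280,230:380],None,fx=2.6,fy=2.6)]))
E
```

```text
(no output)
```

View pics/s2.png

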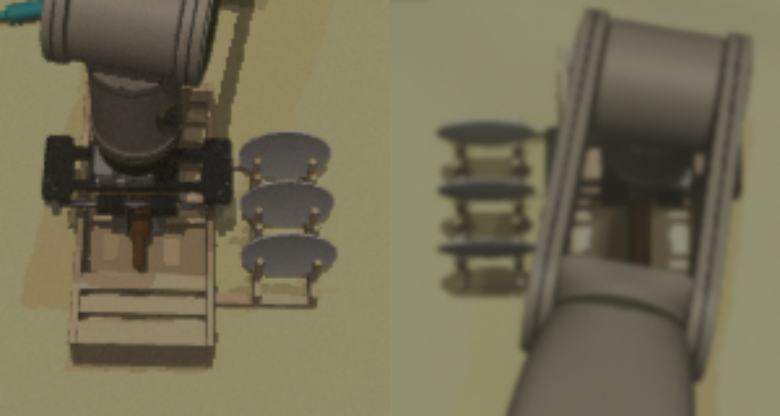

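The scene crop shows the far tip (140,268) clear in front of the slat edge (about row 272). I'll carry on lifting.

Request:
{"name": "apply_moves", "arguments": {
  "deltas": [
    [15,[2,0,-7],0],
    [15,[2,0,-8],0],
    [15,[2,0,-8],0],
    [15,[2,0,-8],0],
    [15,[0,0,0],0]
  ],
  "grip_force": 4
}}

```text
t: 6.25
tool_pos: [0.6222, -0.0461, 0.25]
orientation: [-0.057, 3.139, -0.001]
force: [0.2, 0.5, -0.7]
opening: 0.0237
```

```bash
python3 - <<'E'
from h import *
s=robot.read_state();print(s["t"],s["force"],s["wrist_torque"])
a=viewer.read_camera("scene");w=viewer.read_camera("wrist")
cv2.imwrite("pics/s3.png",np.hstack([cv2.resize(a[200:360,250:370],(312,416)),cv2.resize(w[:,150:560],(355,416))]))
E
```

```text
6.25 [ 0.18473698  0.49925061 -0.66126297] [ 0.03621246 -0.03730508 -0.04604737]
```

View pics/s3.png

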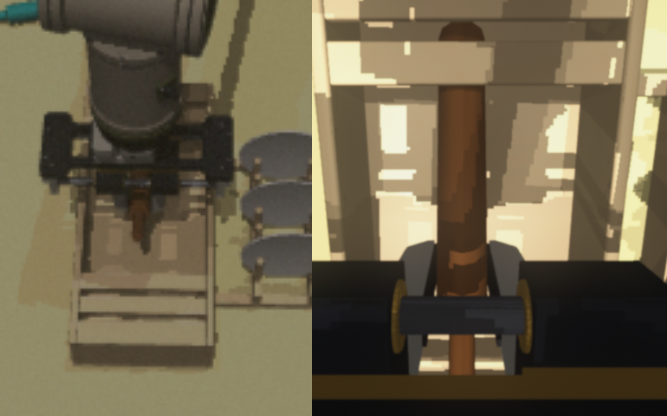

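Request:
{"name": "apply_moves", "arguments": {
  "deltas": [
    [15,[-8,0,-4],0],
    [15,[-10,0,-6],0],
    [15,[-10,0,-6],0],
    [15,[-10,0,-6],0],
    [15,[-10,0,-6],0]
  ]
}}

```text
t: 6.98
tool_pos: [0.6707, -0.0443, 0.2772]
orientation: [-0.057, 3.141, -0.0]
force: [0.9, 0.0, -1.5]
opening: 0.0238
```

Request:
{"name": "apply_moves", "arguments": {
  "deltas": [
    [15,[-8,0,-6],0],
    [15,[-6,0,-8],0],
    [15,[0,0,-10],0],
    [15,[0,0,-10],0],
    [15,[0,0,0],0]
  ]
}}

```text
t: 7.6
tool_pos: [0.6841, -0.0439, 0.3125]
orientation: [-0.057, 3.139, -0.001]
force: [-0.0, 0.1, -1.3]
opening: 0.024
```

```bash
python3 - <<'E'
from h import *
s=robot.read_state();print(s["t"],s["force"],s["wrist_torque"])
a=viewer.read_camera("scene");w=viewer.read_camera("wrist")
cv2.imwrite("pics/s4.png",np.hstack([cv2.resize(a[200:360,250:370],(312,416)),cv2.resize(w[:,150:560],(355,416))]))
E
```

```text
7.6 [-0.00469916  0.07132005 -1.28044137] [ 2.59965049e-02 -4.28319036e-05  2.08399657e-02]
```

View pics/s4.png

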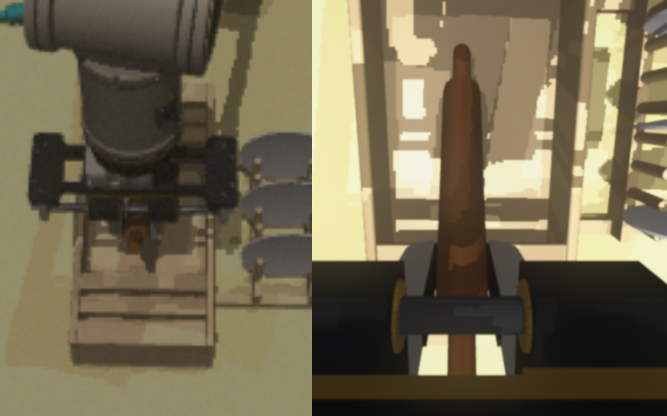

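The tail is now in the open gap, with its tip at (462,45) in the wrist half and clear of the slats. I'll compute the tilt from that pixel and raise the pin fully out.

```bash
cat >> h.py <<'E'
def tail(uv,L=.16,off=.177):
    w=viewer.get_calibration("wrist");s=robot.read_state();g=s["tool_pos"]-[0,0,off]
    o=ray(w,uv,0.3);e=ray(w,uv,0.0)
    k=np.linspace(-.5,1.2,2000);P=o+k[:,None]*(e-o);d=np.abs(np.linalg.norm(P-g,axis=1)-L)
    for i in np.where((d[1:-1]<d[:-2])&(d[1:-1]<d[2:]))[0]+1: print("tail",P[i].round(4),"grip",g.round(4),"tilt",np.degrees(np.arcsin((g-P[i])[2]/L)).round(1),d[i].round(4))
E
python3 -c "
from h import *
tail((323,52))"
```

```text
tail [ 0.6139 -0.0451  0.2778] grip [ 0.6837 -0.0438  0.1339] tilt -64.0 0.0001
tail [ 0.5684 -0.0467  0.0232] grip [ 0.6837 -0.0438  0.1339] tilt 43.8 0.0
```

Request:
{"name": "apply_moves", "arguments": {
  "deltas": [
    [15,[0,0,-20],0],
    [15,[0,0,-25],0],
    [15,[0,0,-25],0],
    [15,[0,0,-10],0],
    [15,[0,0,0],0]
  ],
  "grip_force": 5
}}

```text
t: 8.32
tool_pos: [0.684, -0.0438, 0.392]
orientation: [-0.057, 3.139, -0.001]
force: [-0.9, -0.5, -0.3]
opening: 0.0235
```

```bash
python3 - <<'E'
from h import *
s=robot.read_state();print(s["t"],s["force"],s["tool_pos"])
w=viewer.read_camera("wrist");cv2.imwrite("pics/w5.png",w)
h=cv2.cvtColor(w,cv2.COLOR_BGR2HSV)
m=cv2.inRange(h,(3,110,30),(14,255,200));m[:,:290]=0;m[:,360:]=0;m[275:]=0
n,l,st,ce=cv2.connectedComponentsWithStats(m);k=1+np.argmax(st[1:,4]);print(st[k])
p=np.argwhere(l==k);top=p[p[:,0]==p[:,0].min()];uv=(top[:,1].mean(),top[0,0]+2);print(uv);tail(uv)
E
```

```text
8.325 [-0.90970704 -0.49959068 -0.25946103] [ 0.68403617 -0.04382511  0.39203748]
[ 301   54   48  221 4857]
(np.float64(322.5), np.int64(56))
tail [ 0.6141 -0.0451  0.3576] grip [ 0.6838 -0.0438  0.2136] tilt -64.2 0.0
tail [ 0.5703 -0.0469  0.101 ] grip [ 0.6838 -0.0438  0.2136] tilt 44.7 0.0001
```

View pics/w5.png

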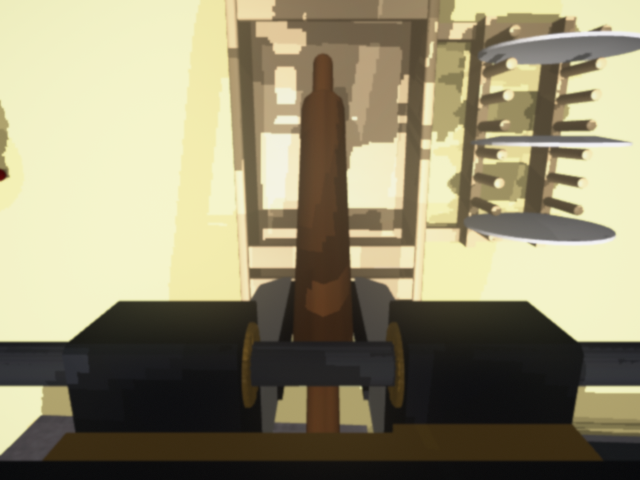

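The pin is out, tilted 45° and held. To level it I'll rest its lower tip on the near slats, swing the hand down along an arc with a light grip, then clamp hard and lift.

Request:
{"name": "apply_moves", "arguments": {
  "deltas": [
    [15,[20,0,0],0],
    [15,[25,0,0],0],
    [15,[15,0,0],0],
    [15,[0,0,16],0],
    [15,[0,0,16],0]
  ],
  "grip_force": 5
}}

```text
t: 9.0
tool_pos: [0.6238, -0.046, 0.3565]
orientation: [0.057, -3.14, -0.0]
force: [-0.2, 0.6, -0.8]
opening: 0.0239
```

Request:
{"name": "apply_moves", "arguments": {
  "deltas": [
    [15,[0,0,2],0],
    [15,[-7,0,8],0],
    [15,[-7,0,8],0],
    [15,[-6,0,8],0],
    [15,[-5,0,8],0]
  ],
  "grip_force": 4
}}

```text
t: 9.62
tool_pos: [0.6494, -0.045, 0.3241]
orientation: [0.057, -3.141, -0.0]
force: [-0.8, 0.1, -0.1]
opening: 0.0237
```

```bash
cat > look.py <<'E'
from h import *
s=robot.read_state();print(s["t"],s["force"],s["tool_pos"],s["opening"])
w=viewer.read_camera("wrist");cv2.imwrite("pics/w%d.png"%(s["t"]*100),w)
h=cv2.cvtColor(w,cv2.COLOR_BGR2HSV)
m=cv2.inRange(h,(3,110,30),(14,255,200));m[:,:290]=0;m[:,360:]=0;m[275:]=0
n,l,st,ce=cv2.connectedComponentsWithStats(m);k=1+np.argmax(st[1:,4]);print(st[k])
p=np.argwhere(l==k);top=p[p[:,0]==p[:,0].min()];uv=(top[:,1].mean(),top[0,0]+2);print(uv);tail(uv)
E
python3 look.py
```

```text
9.625 [-0.77292766  0.05408645 -0.13661916] [ 0.64939191 -0.04504509  0.3241085 ] 0.0237355843251265
[ 298    0   52  275 9305]
(np.float64(322.5), np.int64(2))
tail [ 0.578  -0.0463  0.289 ] grip [ 0.6493 -0.045   0.1457] tilt -63.6 0.0
tail [ 0.5137 -0.0487  0.0607] grip [ 0.6493 -0.045   0.1457] tilt 32.1 0.0001
```

Request:
{"name": "apply_moves", "arguments": {
  "deltas": [
    [15,[-5,0,10],0],
    [15,[-5,0,10],0],
    [15,[-4,0,10],0],
    [15,[-3,0,10],0],
    [15,[-2,0,10],0]
  ],
  "grip_force": 4
}}

```text
t: 10.3
tool_pos: [0.668, -0.0444, 0.274]
orientation: [0.057, -3.141, 0.0]
force: [0.8, -0.2, -0.2]
opening: 0.0239
```

Request:
{"name": "apply_moves", "arguments": {
  "deltas": [
    [15,[-1,0,10],0],
    [15,[-1,0,8],0],
    [15,[0,0,5],0],
    [15,[0,0,0],0],
    [15,[0,0,0],0]
  ]
}}

```text
t: 10.92
tool_pos: [0.6697, -0.0443, 0.2519]
orientation: [0.057, -3.141, -0.0]
force: [0.4, 0.3, -1.3]
opening: 0.0239
```

```bash
python3 look.py; python3 - <<'E'
from h import *
import glob,os
f=max(glob.glob("pics/w*.png"),key=os.path.getmtime);w=cv2.imread(f);a=viewer.read_camera("scene")
cv2.imwrite("pics/s6.png",np.hstack([cv2.resize(a[200:360,250:370],(312,416)),cv2.resize(w[:,150:560],(355,416))]))
E
```

```text
10.925 [ 0.37312037  0.30450519 -1.30419641] [ 0.66974122 -0.04430795  0.25185827] 0.023942705609897044
[  291     0    65   275 15700]
(np.float64(323.0), np.int64(2))
tail [ 0.5986 -0.0456  0.2183] grip [ 0.6698 -0.0443  0.075 ] tilt -63.6 0.0
tail [ 0.5345 -0.0479 -0.0105] grip [ 0.6698 -0.0443  0.075 ] tilt 32.3 0.0001
```

View pics/s6.png

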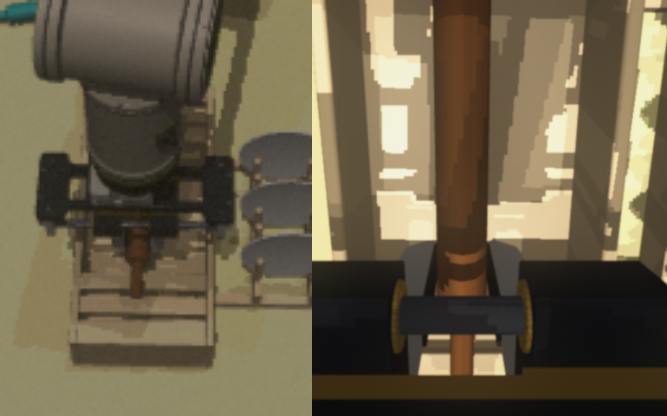

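The far handle now lies over the far slats (137,297), and by height the pin is about 2–3° off level. The computed tilt is invalid because the tail is out of frame. I'll clamp hard and lift.

Request:
{"name": "apply_moves", "arguments": {
  "deltas": [
    [10,[0,0,0],0],
    [10,[0,0,0],0],
    [10,[0,0,-5],0],
    [10,[0,0,-10],0],
    [10,[0,0,-15],0]
  ],
  "grip_force": 45
}}

```text
t: 11.65
tool_pos: [0.6698, -0.0443, 0.2825]
orientation: [0.057, -3.141, -0.0]
force: [-0.6, 0.9, -0.6]
opening: 0.0228
```

Request:
{"name": "apply_moves", "arguments": {
  "deltas": [
    [10,[10,0,-20],0],
    [10,[10,0,-20],0],
    [10,[5,0,-15],0],
    [10,[0,0,-10],0],
    [10,[0,0,-5],0]
  ]
}}

```text
t: 12.28
tool_pos: [0.6452, -0.0452, 0.3526]
orientation: [-0.057, 3.14, -0.0]
force: [0.4, 0.7, -1.0]
opening: 0.0229
```

Request:
{"name": "apply_moves", "arguments": {
  "deltas": [
    [10,[0,0,0],0],
    [10,[0,0,0],0],
    [10,[0,0,0],0]
  ]
}}

```text
t: 12.65
tool_pos: [0.6448, -0.0452, 0.3509]
orientation: [0.057, -3.14, -0.0]
force: [-0.6, -0.1, -0.9]
opening: 0.0228
```

```bash
python3 - <<'E'
from h import *
s=robot.read_state();print(s["t"],s["force"],s["tool_pos"],s["opening"])
cw=viewer.get_calibration("wrist");w=viewer.read_camera("wrist");cs=viewer.get_calibration("scene");a=viewer.read_camera("scene")
g=s["tool_pos"]-[0,0,.177]
h=cv2.cvtColor(w,cv2.COLOR_BGR2HSV);m=cv2.inRange(h,(3,110,30),(16,255,220))
for r in(5,60,120,180,230): print("row",r,"width",(m[r,285:365]>0).sum())
for t in(-17,-10,-5,0,5,10,17):
    d=np.array([np.cos(np.radians(t)),.036,np.sin(np.radians(t))])
    print(t,"far tip scene",proj(cs,g+.06*d).round(1),"wrist radius-12 width ratio",)
    for L in (-.06,-.10): 
        X=g+L*d;zc=(np.array(cw["R"])@X+cw["t"])[2];print("   L",L,"row",proj(cw,X)[1].round(),"width",(cw["fx"]*.024/zc).round(1))
print("grip",g)
cv2.imwrite("pics/s7.png",np.hstack([cv2.resize(a[200:360,250:370],(450,600)),cv2.resize(w[:,230:410],(225,600))]))
E
```

```text
12.65 [-0.56538714 -0.07329127 -0.88287614] [ 0.64475176 -0.04518605  0.35086383] 0.022844195574894564
row 5 width 67
row 60 width 65
row 120 width 63
row 180 width 58
row 230 width 57
-17 far tip scene [301.8 289.1] wrist radius-12 width ratio
   L -0.06 row 167.0 width 72.3
   L -0.1 row 32.0 width 85.2
-10 far tip scene [301.7 288.5] wrist radius-12 width ratio
   L -0.06 row 160.0 width 69.1
   L -0.1 row 32.0 width 77.9
-5 far tip scene [301.6 287.8] wrist radius-12 width ratio
   L -0.06 row 158.0 width 66.8
   L -0.1 row 34.0 width 73.3
0 far tip scene [301.6 286.9] wrist radius-12 width ratio
   L -0.06 row 156.0 width 64.6
   L -0.1 row 39.0 width 69.0
5 far tip scene [301.6 285.9] wrist radius-12 width ratio
   L -0.06 row 156.0 width 62.5
   L -0.1 row 45.0 width 65.1
10 far tip scene [301.5 284.7] wrist radius-12 width ratio
   L -0.06 row 157.0 width 60.5
   L -0.1 row 53.0 width 61.6
17 far tip scene [301.5 282.7] wrist radius-12 width ratio
   L -0.06 row 161.0 width 58.0
   L -0.1 row 66.0 width 57.3
grip [ 0.64475176 -0.04518605  0.17386383]
```

View pics/s7.png

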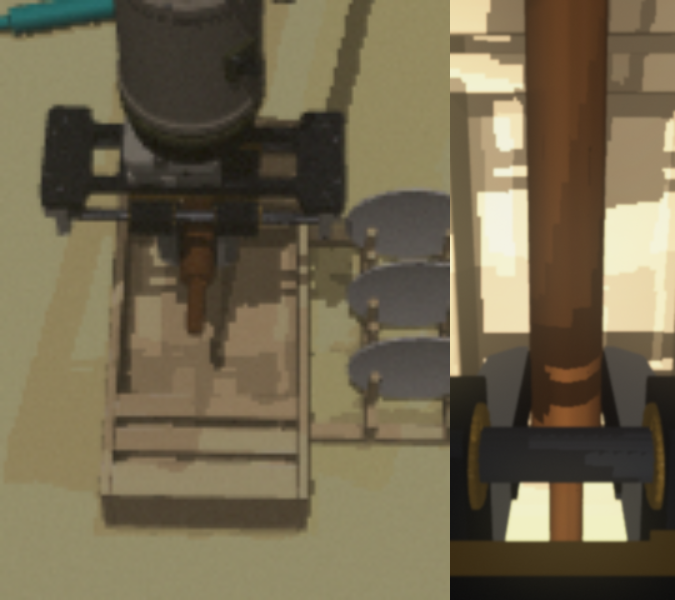

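The far tip is at scene pixel (302,288.5), where a level pin predicts (302,287). The width taper in the wrist view also fits about 3–5° of tilt, and the pin is steady. I'm handing it in.

```bash
python3 -c "
from h import *
order.close_job();s=robot.read_state();print(s['t'],s['tool_pos'],s['opening'])"
```

```text
the job is handed in; nothing more can be done
the job is handed in; nothing more can be done
```

The rolling pin is out of the rack, held still and close to level over the gap. I handed the job in at about 12.7 s of the 42 s allowed; no verdict came back.

**What I did:**
- I gripped the brown pin about 50 mm off its centre and slid it towards the near wall until its far tip cleared the slats.
- I lifted with a light grip so it swung up to about 44° and came out slantwise through the gap.
- I rested the lower tip on the near slats to level the pin, then clamped at 45 N and raised it. I never let go of it.

**Last checks:**
- **Height:** the pin's axis is about 174 mm above the table at the grip, or 112 mm above the rack.
- **Position:** its centre is about 25 mm from the gap centre.
- **Tilt:** roughly 3–5°, with both tips estimated above 0.155 m. This is less certain, because the near tip was outside the wrist picture. The estimate comes from the far tip's pixel, which agreed within 2 px, and from the pin's apparent width; the automatic tail-based tilt could not be used at the end.
- **Grip:** the fingers held steady at 22.8 mm.
- **Other objects:** the three plates looked unmoved in the scene crops. I didn't measure them, and I didn't look again at the saucepan, bottle, stool, mug or spoon.

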